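# Lock a board carrier into its soldering fixture with a T-key

### The job

Slide the carrier tray with its circuit board fully home into the fixture on the bench, against the end stop. Then take the T-key from its round stand, pass its crossbar down through the lined-up slots of tray and fixture until its collar sits on the tray, give it a quarter turn so that the crossbar lies across the slot underneath and holds the tray, and let go. Leave the board lying in its pocket and do not disturb the cutters, the tape roll or the solder spool.

Things in the scene. Friction and masses are not known exactly. Their poses are not given: they have to be found in the camera images.
- fixture: Fixture, bolted down (mm): steel bed plate 204 long (x) x 120 wide x 6 thick, top 24 above the bench, open underneath; a rail with an inward lip along each side (top 37.5 above the bench) and a dark steel stop at its far end. Origin on the bench under the bed's slot; the plate reaches from -105 to +99 along x, the rails from -66. x: the way the tray slides home; z up.
- bed_slot (a point): Centre of the slot through the fixture's bed plate, on the plate's upper face. The slot is 11 (x) by 28 (y) mm. x: direction in which the tray slides home; y: the slot's long direction; z up.
- tray_slot (a point): Carrier tray, grey plastic, 166 x 96 x 8 mm, 0.2 to 0.35 kg, captive between the rails with 1.5 play, lying on the bed plate, part-way pulled out towards the robot. This is the centre of its through slot, 12 (x) by 30 (y), on its upper face; axes as bed_slot. Home against the stop it lies 8 straight above bed_slot; it starts 35 to 60 short of that.
- tray_tab (a point): The tray's upright metal tab at the robot's end, to push or pinch (mm): 8 thick (x) x 40 wide (y) x 36 high above the tray's upper face; this point is its centre, 18 above the tray's face and 72 behind tray_slot (-x). Axes as tray_slot. Pushing the tray here takes 5 to 10 N.
- board_center (a point): Green circuit board 52 x 74 mm, 13 high with its parts (top about 9 above the tray's upper face), 30 g, lying loose in the tray's pocket, its centre 46 beyond tray_slot (+x of the tray) and 1 below the tray's upper face.
- key_grip (a point): T-key, loose, about 100 g, upright in its stand: middle of its flat black wing grip, 12 thick (x) x 40 wide (y) x 26 high (mm), which lies parallel to the crossbar far below it. x: across the wing, y: along wing and crossbar, z up. This point is 31 above the underside of the key's collar. With the collar on the tray, it is 39 above bed_slot.
- key_bar (a point): Centre of the T-key's steel crossbar, its lower end (mm): 7 (x) x 24 (y) x 7 high, 52.5 below key_grip. Above it a round shank 7 across, 18 long, a collar 38 across and 3 thick, and a neck 12 across, 15 long. With the collar on the tray the bar has 4 of play under the bed plate and 4 or more below it. The key may be turned either way; no stop or detent.
- stand: Round black parking stand of the key, fixed, 54 across, 68 at its foot, 34 high (mm), with a round bore 30 across in which the key's crossbar hangs free, the collar resting on the rim. Origin on the bench under its centre.
- cutters: Side cutters with red handles, bystander (mm), lying, 50 x 119 x 10; origin under its centre.
- tape: Black tape roll, bystander (mm), 66 across, 19 high; origin under its centre.
- spool: Solder wire spool, bystander (mm), 60 across, 36 high, standing; origin under its centre.
Mind the look-alikes: they are no part of the job. Leave any green or pink look-alike of the part that bears key_grip alone.

How it is judged (in metres and radians):
On the way, in this order (a step that is already met when the one before it is completed fails the run):
1. the tray is slid home against the stop (horizontal distance between tray_slot and bed_slot below 0.004 m), for 0.2 s.
2. the key's crossbar has passed down through both slots (z of key_grip in the frame of bed_slot below 0.042 m and horizontal distance between key_grip and bed_slot below 0.008 m), for 0.1 s.
At the end, for the whole second after the job is handed in: The tray is home (its slot within 4 mm of the fixture's slot), the key stands upright (within 0.1 rad) in both slots with its collar down on the tray (within 2.5 mm), its crossbar turned to within 20 degrees of square across the slot, and the board lies in its pocket (horizontal distance between tray_slot and bed_slot below 0.004 m and z of key_grip in the frame of bed_slot between 0.0365 and 0.0415 m and horizontal distance between key_grip and bed_slot below 0.008 m and angle between key_grip's own z axis and vertical below 0.1 rad and angle between the y axis of key_grip and the x axis of bed_slot, either way round below 0.35 rad and horizontal distance between board_center and tray_slot below 0.055 m and z of board_center in the frame of tray_slot between -0.006 and 0.004 m); the robot touches nothing.
It fails at once if a bystander (cutters, tape roll, solder spool) is shifted by more than 30 mm (distance of any of cutters, tape, spool from where it was at the start of the episode above 0.03 m).
It also fails if it takes over 56 s, if anything falls off the work surface, if the arm or the gripper's body presses on something with over 40 N, if the wrist force passes 120 N, or if a joint passes its speed limit or range.

### The arm

A 6-joint arm with a two-finger parallel gripper is mounted at the origin on a cart in front of the work surface, level with it; the furniture and walls round the work are solid. World frame = base frame: x ahead of the robot, y to its left, z up, the work surface at z = 0. Lengths are in mm, angles in rad, forces in N, time in s.
With the tool pointing down it reaches from about 275 to 825 mm from the base axis. Payload 4.9 kg.
Tool frame: the origin (TCP) lies midway between the tips of the shut fingers; the grasp point (between the pads) lies 19 mm behind it (bot.pinch_z is the distance from the TCP to the grasp point, in mm); z points along the fingers, y is the direction in which the jaws open and shut (so a half turn about z gives the same grasp; the last joint's range is limited). The gripper opens to 85 mm and grips with 20 to 120 N. Pads are 22 mm wide; open, the fingers measure 114 mm over their backs; the gripper's body (76 mm by 85 mm) begins 54 mm behind the grasp point. The pads swing forward as they close: fully open they stand 13 mm farther back than shut.
Start: joints at [-1.3, 0.326, -0.193, 1.052, 0, 1.437], TCP at [216.622, -505.562, 231.281] pointing down, gripper open.
Joint ranges: [-2.65, 2.65], [-0.97, 1.79], [-1.3, 1.35], [-1.93, 2.1], [-1.47, 1.37], [-3.14, 3.14]. Speed limits (rad/s): [2.57, 2.57, 3.14, 3.14, 3.14, 3.14].

### API

Orientations are given as [roll, pitch, yaw] about the fixed x, y, z axes, in that order (R = Rz(yaw) Ry(pitch) Rx(roll)).
In Python, from cell import bot, snapshot, calibration, ticket, models gives the robot as it stands. The module is installed in compiled form; this text tells all that it offers.
- The arm moves only by the tool arm_command, never from a script. Its argument "rows" is a list of rows, each a list of 7 numbers: the shift along the tool's x, y, z each as a share of 0.025 m, from -1 to 1, then the turn, a rotation vector about the tool's x, y, z each as a share of 0.12 rad, from -1 to 1, then the opening, from 0 (shut) to 1 (fully open). In form: [[dx, dy, dz, ax, ay, az, gripper], ...]. A call has 1 to 20 rows; each row shifts and turns the commanded pose from where the row before left it, along the tool's axes as they then stand; what a row does not reach is not made up. A row lasts 1/12 s, in which the tool goes at most 41.7 mm and 7.16 degrees, less where a joint would pass 70% of its speed; a pose out of reach is approached as far as the arm can. A call with a number of a shift or a turn outside -1 to 1 is refused whole. A call with a gripper value outside its range is refused whole. The fingers move at their own pace and stop on an object; the grip force is fixed at half the most. Time passes only in rows, so rows that do not move let the fingers close. It gives the time, the measured TCP pose, the force and the opening at its end, in the units of the state.
- bot.get_state(): the state, without advancing time (a new reading comes with each control period).
- snapshot(name): name is "side" or "top" or "wrist"; returns (picture, depth): 420x560x3 uint8, red, green, blue; 420x560 float32, mm along the optical axis (not along the pixel's ray), 0 where there is no reading.
- calibration(name): a dict with "fx", "fy", "cx", "cy" (pixels), "extrinsics" (4x4, takes a point from camera to world coordinates). Camera axes: x right, y down, z forward; pixel columns grow to the right and rows downward; lengths in mm; the calibration is good to about 2 mm. The wrist camera is an equidistant fisheye: a pixel r from the principal point sees the ray r / f radians off the axis. A picture is of the moment at which its call begins: read the wrist's pose just before it. calibration takes no time and is no camera call; for the wrist camera it gives the pose at the moment of the call.
- ticket.job_done(): hands the job in, once; it reports no verdict.
Trained networks look in the newest picture that a camera, given by its name, has taken for a name from the list of things; names that differ only in an ending like _2 or _b are one class to them, and where a whole thing is asked for, a point or a joint stands for the part that bears it (a point fixed in the world has none). Each returns a list of dicts, best first, with "confidence" (0 to 1); they miss things now and then, are a little off and sometimes report something else, mostly with a low value. They report only what shows in the picture. A call takes as long as a camera call. They do not tell look-alikes from the thing itself.
- models.regions_of(thing, camera): "region" (420x560 bool, what is visible of it) and "centre" ([column, row] in pixels, amid what is visible of it).
- models.landmark_of(thing, camera): "centre" ([column, row] in pixels: a listed point, or the origin of a listed thing).
The state is a dict: "clock": time; "joint_positions": joint angles; "joint_velocities": joint speeds; "joint_torque": joint torques, N m; "position": TCP position; "orientation": TCP orientation; "wrist_force": force on the tool from outside, world axes, zero at the start; "wrist_torque": the same for the moment, N m; "finger_gap": opening from 0.0 (shut) to 1.0 (fully open).
Only numpy, scipy, OpenCV 4.12 (cv2) and the standard library are available. Lean on these libraries where they do the work, as an engineer would, in place of code of your own. Each camera call takes 0.05 s, during which the arm holds its last target. There are 200 camera calls.

## Working session

There is one attempt and no reset: what is moved stays moved. The work goes in short steps, Python scripts to look and compute and a tool call to move; the robot and the scene stay as the last step left them, time stands still between calls to the robot, and variables do not carry over. Pictures are saved under pics/ and viewed, on a budget of 10 in all, crops included, one or two more only if the job needs it, and the job is handed in when it is done.

Besides the shell and the picture viewer there is one more tool, called in YAML: its name, and indented under it one key for each argument. arm_command: Moves the arm, as the interface text tells. Shift numbers are shares of 0.025 m and turn numbers shares of 0.12 rad, none past 1 either way. Its arguments: {"type":"object","properties":{"rows":{"type":"array"}},"required":["rows"]}

```bash
mkdir -p pics; cat > h.py <<'E'
import numpy as np, cv2
from cell import bot, snapshot, calibration, ticket, models
def pt(cam,depth,c,r,win=2,d=None):
    K=calibration(cam); c0,r0=int(round(c)),int(round(r))
    if d is None:
        w=depth[max(r0-win,0):r0+win+1,max(c0-win,0):c0+win+1]; w=w[w>0]
        if len(w)==0: return None
        d=np.median(w)
    p=np.array([(c-K['cx'])/K['fx']*d,(r-K['cy'])/K['fy']*d,d,1])
    return (K['extrinsics']@p)[:3]
def onplane(cam,c,r,z):
    K=calibration(cam);E=K['extrinsics']
    d=E[:3,:3]@np.array([(c-K['cx'])/K['fx'],(r-K['cy'])/K['fy'],1]);o=E[:3,3]
    return o+d*(z-o[2])/d[2]
def save(n,im): cv2.imwrite('pics/'+n+'.png',cv2.cvtColor(im,cv2.COLOR_RGB2BGR))
E
python3 - <<'E'
from h import *
np.set_printoptions(precision=1,suppress=True)
ims=[]
for cam in ['top','side']:
    im,d=snapshot(cam); np.save(cam+'_d.npy',d); np.save(cam+'_i.npy',im); save(cam+'0',im)
    print(cam,calibration(cam)['extrinsics'][:3].tolist(), calibration(cam)['fx'])
    for t in ['bed_slot','tray_slot','tray_tab','board_center','key_grip','stand','fixture','cutters','tape','spool']:
        for r in models.landmark_of(t,cam)[:4]:
            print(t,np.array(r['centre']),round(r['confidence'],2),pt(cam,d,*r['centre']))
print(bot.get_state())
E
```

```text
top [[0.0067106943970443615, -0.9891568017791335, 0.14670987722299395, 383.8308532856018], [-0.9999459338389523, -0.005472456321219739, 0.00884203713847364, 354.69002615874365], [-0.007943297782110555, -0.1467612813922283, -0.9891400458501597, 1012.6436836368405]] 487.0712937618893
bed_slot [350.3 179.1] 0.73 [603.8 218.5  30.9]
tray_slot [348.7 211.4] 0.62 [537.8 221.7  22.7]
tray_tab [350.7 242.4] 0.74 [470.  224.4  65.7]
board_center [348.9 186.2] 0.82 [589.  221.5  30.2]
key_grip [208.7 252.7] 0.8 [448.2 500.4  67.4]
key_grip [257.5 219.3] 0.75 [513. 406.  76.]
key_grip [290.5 172.1] 0.64 [610.7 342.   61.4]
key_grip [330.7 305.3] 0.62 [349.4 264.5  67. ]
stand [256.7 221.5] 0.72 [510.3 408.2  63.6]
cutters [271.4 300. ] 0.83 [356.7 379.4  -1.6]
tape [235.2 145.6] 0.89 [683.6 460.4  -2.1]
tape [346.5 211.7] 0.72 [536.2 226.9  28.4]
spool [203.1 193.6] 0.79 [576.9 525.3   4.6]
side [[-0.9726496420026304, -0.10805632001755544, 0.20561251327781213, 337.66947987167885], [-0.2316911215341698, 0.38849866183791965, -0.8918452858833669, 1197.180002910665], [0.016489333351999813, -0.91509
[... 594 characters left out ...]
 431.4  13. ]
fixture [258.8 211.1] 0.7 [587.4 280.8  28.7]
cutters [360.7 258. ] 0.86 [355.1 396.9   9.6]
cutters [273.5 253.5] 0.47 [517.3 431.2  14.2]
cutters [268.4 199.1] 0.16 [581.6 217.9  32.5]
tape [187.6 256. ] 0.74 [666.8 490.   19. ]
spool [230.5 281.2] 0.96 [563.8 549.   17.9]
{'clock': 1.1, 'joint_positions': array([-1.3,  0.3, -0.2,  1.1, -0. ,  1.4]), 'joint_velocities': array([-0.,  0.,  0.,  0., -0.,  0.]), 'joint_torque': array([ -0. , -44.3,  26.3,   0. ,  -0. ,   0. ]), 'position': array([ 216.6, -505.6,  231.3]), 'orientation': array([-3.1,  0. ,  0.4]), 'wrist_force': array([ 0.7, -0.5,  0.2]), 'wrist_torque': array([ 0.1, -0. , -0. ]), 'finger_gap': 0.9984203469230304}
```

View pics/top0.png

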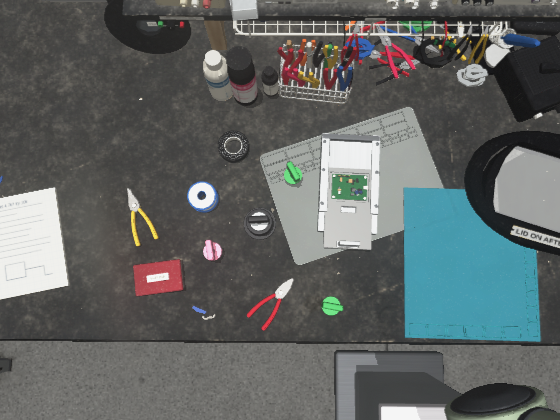

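View pics/side0.png

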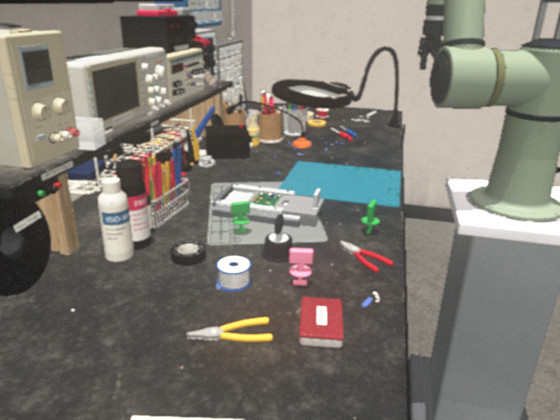

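```bash
python3 - <<'E'
from h import *
np.set_printoptions(precision=1,suppress=True)
im=np.load('top_i.npy');d=np.load('top_d.npy')
K=calibration('top');E=K['extrinsics']
v,u=np.mgrid[:420,:560]
P=np.stack([(u-K['cx'])/K['fx']*d,(v-K['cy'])/K['fy']*d,d],-1)@E[:3,:3].T+E[:3,3]
def rect(m):
    p=P[m][:,:2].astype(np.float32); r=cv2.minAreaRect(p); print(m.sum(),r,np.median(P[m],0))
X,Y,Z=P[...,0],P[...,1],P[...,2]
bx=(u>315)&(u<385)&(v>128)&(v<252)
for zl,zh in [(34,42),(28,34),(50,90)]:
    print(zl);rect(bx&(Z>zl)&(Z<zh))
b=(abs(u-258)<18)&(abs(v-220)<20)
for zl,zh in [(58,90),(66,90),(72,90),(28,45)]: print('key',zl);rect(b&(Z>zl)&(Z<zh))
print('bench',np.median(Z[230:245,285:295]))
for n,c,z in [('grip',(257.5,219.3),65),('stand',(256.7,221.5),0),('tslot',(348.7,211.4),32),('bslot',(350.3,179.1),24),('tab',(350.7,242.4),50),('board',(348.9,186.2),31)]: print(n,onplane('top',*c,z))
a=cv2.resize(im[195:245,233:283],(500,500),interpolation=cv2.INTER_CUBIC)
f=cv2.resize(im[125:255,315:390],(288,500),interpolation=cv2.INTER_CUBIC)
save('c1',np.hstack([a,f]))
E
```

```text
34
1373 ((580.9170532226562, 222.29360961914062), (119.9511947631836, 236.49948120117188), 87.41930389404297) [621.8 212.5  36.1]
28
3116 ((580.7973022460938, 222.30099487304688), (120.21208190917969, 239.12928771972656), 87.66789245605469) [546.  224.4  30.6]
50
98 ((469.4609375, 227.9395751953125), (38.995967864990234, 7.8499369621276855), 87.88059997558594) [468.8 227.7  65.9]
key 58
143 ((515.2460327148438, 405.39385986328125), (12.06544303894043, 38.734840393066406), 2.631204128265381) [513.7 405.1  75.4]
key 66
129 ((515.2021484375, 406.120849609375), (11.853607177734375, 37.390785217285156), 3.366334915161133) [513.8 405.1  75.7]
key 72
121 ((515.6115112304688, 406.08258056640625), (11.850473403930664, 37.063621520996094), 0.8187436461448669) [515.2 405.1  76. ]
key 28
385 ((514.5298461914062, 406.3184509277344), (51.772789001464844, 51.04991149902344), 0.8758641481399536) [508.9 405.4  33.3]
bench 0.14279515493205963
grip [514.5 406.6  65. ]
stand [518.8 411.7   0. ]
tslot [536.3 222.9  32. ]
bslot [605.3 217.6  24. ]
tab [471.5 222.3  50. ]
board [588.8 221.6  31. ]
```

View pics/c1.png

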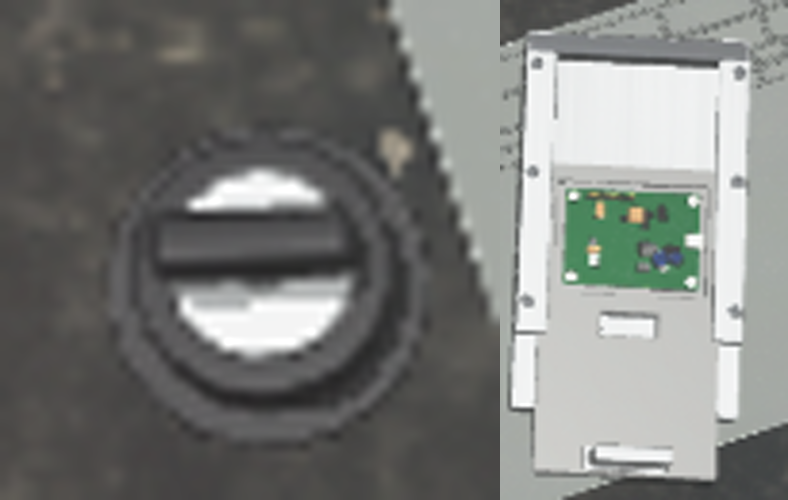

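```bash
cat >> h.py <<'E'
from scipy.spatial.transform import Rotation as R
def plan(p,yaw):
    s=bot.get_state();r=R.from_euler('xyz',s['orientation']);g=R.from_euler('xyz',[np.pi,0,yaw])
    # turn (in share units, tool axes) and shift in the goal's tool axes, share units
    print('pos',np.round(s['position'],1),'rpy',np.round(s['orientation'],4),'gap',round(s['finger_gap'],3),'F',np.round(s['wrist_force'],1),'t',round(s['clock'],2))
    print('turn',np.round((r.inv()*g).as_rotvec()/0.12,2),'shift(goal axes)',np.round(g.inv().apply(np.array(p)-s['position'])/25,3))
E
python3 - <<'E'
from h import *
plan([300,-100,231],1.529)
plan([469.5,228,150],1.529)
d=np.load('top_d.npy')
for c,r in [(500,140),(480,235),(468,190),(530,200)]: print(pt('top',d,c,r))
E
```

```text
pos [ 216.6 -505.6  231.3] rpy [-3.1416  0.      0.4048] gap 0.998 F [ 0.7 -0.5  0.2] t 1.1
turn [-0.   -0.   -9.37] shift(goal axes) [1.6348e+01 2.6540e+00 1.0000e-02]
pos [ 216.6 -505.6  231.3] rpy [-3.1416  0.      0.4048] gap 0.998 F [ 0.7 -0.5  0.2] t 1.1
turn [-0.   -0.   -9.37] shift(goal axes) [29.74  8.88  3.25]
[618.94959443   8.78650307 254.57560872]
[ 4.93090672e+02 -5.37443425e+01 -4.39874696e-02]
[541.57565389  55.30482444 231.81924024]
[526.46254507 -46.57507791 226.91629788]
```

arm_command:
  rows:
    - [0, 0, 0, 0, 0, -0.937, 1]
    - [0, 0, 0, 0, 0, -0.937, 1]
    - [0, 0, 0, 0, 0, -0.937, 1]
    - [0, 0, 0, 0, 0, -0.937, 1]
    - [0, 0, 0, 0, 0, -0.937, 1]
    - [0, 0, 0, 0, 0, -0.937, 1]
    - [0, 0, 0, 0, 0, -0.937, 1]
    - [0, 0, 0, 0, 0, -0.937, 1]
    - [0, 0, 0, 0, 0, -0.937, 1]
    - [0, 0, 0, 0, 0, -0.937, 1]
    - [1, 0.12, 0, 0, 0, 0, 1]
    - [1, 0.12, 0, 0, 0, 0, 1]
    - [1, 0.12, 0, 0, 0, 0, 1]
    - [1, 0.12, 0, 0, 0, 0, 1]
    - [1, 0.12, 0, 0, 0, 0, 1]
    - [1, 0.12, 0, 0, 0, 0, 1]
    - [1, 0.12, 0, 0, 0, 0, 1]
    - [1, 0.12, 0, 0, 0, 0, 1]
    - [1, 0.12, 0, 0, 0, 0, 1]
    - [1, 0.12, 0, 0, 0, 0, 1]

```text
clock: 2.77
position: [257.0, -255.9, 231.4]
orientation: [3.141, 0.0, 1.529]
wrist_force: [0.8, -0.1, 0.8]
finger_gap: 1.001
```

arm_command:
  rows:
    - [1, 0.12, 0, 0, 0, 0, 1]
    - [1, 0.12, 0, 0, 0, 0, 1]
    - [1, 0.12, 0, 0, 0, 0, 1]
    - [1, 0.12, 0, 0, 0, 0, 1]
    - [1, 0.12, 0, 0, 0, 0, 1]
    - [1, 0.12, 0, 0, 0, 0, 1]
    - [1, 0.12, 0, 0, 0, 0, 1]
    - [1, 0.12, 0, 0, 0, 0, 1]
    - [1, 0.12, 0, 0, 0, 0, 1]
    - [1, 0.12, 0, 0, 0, 0, 1]
    - [1, 0.12, 0, 0, 0, 0, 1]
    - [1, 0.12, 0, 0, 0, 0, 1]
    - [1, 0.12, 0, 0, 0, 0, 1]
    - [1, 0.12, 0, 0, 0, 0, 1]

```text
clock: 3.93
position: [313.6, 92.3, 231.6]
orientation: [3.141, -0.0, 1.529]
wrist_force: [0.5, -0.6, 0.3]
finger_gap: 0.995
```

arm_command:
  rows:
    - [0.95, 0.99, 0.54, 0, 0, 0, 1]
    - [0.95, 0.99, 0.54, 0, 0, 0, 1]
    - [0.95, 0.99, 0.54, 0, 0, 0, 1]
    - [0.95, 0.99, 0.54, 0, 0, 0, 1]
    - [0.95, 0.99, 0.54, 0, 0, 0, 1]
    - [0.95, 0.99, 0.54, 0, 0, 0, 1]
    - [0, 0, 0, 0, 0, 0, 1]
    - [0, 0, 0, 0, 0, 0, 1]

```text
clock: 4.6
position: [467.8, 227.7, 148.6]
orientation: [-3.139, 0.001, 1.531]
wrist_force: [-0.7, 0.4, -0.3]
finger_gap: 1.0
```

```bash
cat >> h.py <<'E'
def wpt(d,K,c,r,z=None):
    """fisheye pixel -> world; by plane z or by depth"""
    a=np.array([c-K['cx'],r-K['cy']]);n=np.hypot(*a);th=n/K['fx']
    ray=np.array([*(a/n*np.sin(th)),np.cos(th)]) if n>0 else np.array([0,0,1.])
    E=K['extrinsics'];w=E[:3,:3]@ray;o=E[:3,3]
    if z is None:
        q=d[int(round(r))-1:int(round(r))+2,int(round(c))-1:int(round(c))+2];q=q[q>0]
        if not len(q): return None
        return o+w*np.median(q)/ray[2]
    return o+w*(z-o[2])/w[2]
E
python3 - <<'E'
from h import *
np.set_printoptions(precision=1,suppress=True)
plan([469.5,228,37],1.529)
K=calibration('wrist');im,d=snapshot('wrist');save('w1',im);np.save('w1d.npy',d)
print(K)
for t,z in [('tray_tab',50),('tray_slot',32),('bed_slot',24),('board_center',31),('key_grip',65),('stand',0)]:
    for r in models.landmark_of(t,'wrist')[:2]: print(t,np.array(r['centre']),round(r['confidence'],2),wpt(d,K,*r['centre']),wpt(d,K,*r['centre'],z))
E
```

```text
pos [467.8 227.7 148.6] rpy [-3.1  0.   1.5] gap 1.0 F [-0.7  0.4 -0.3] t 4.6
turn [-0.  0.  0.] shift(goal axes) [0.  0.1 4.5]
{'fx': 325.19226210127806, 'fy': 325.19226210127806, 'cx': 281.37952496858884, 'cy': 209.28192851502305, 'extrinsics': array([[  1. ,  -0. ,  -0. , 470.1],
       [ -0. ,  -1. ,  -0.3, 297.6],
       [ -0. ,   0.3,  -1. , 291.3],
       [  0. ,   0. ,   0. ,   1. ]])}
tray_tab [281.4 210. ] 0.93 [466.9 232.4  68.4] [466.6 227.   50. ]
tray_slot [366.9 208.2] 0.6 [541.  218.1  24.3] [539.  220.4  32. ]
tray_slot [154.7  47.9] 0.37 [355.1 373.4   0. ] [367.7 365.1  32. ]
board_center [418.4 207.8] 0.63 [587.2 218.7  31.8] [587.5 218.5  31. ]
key_grip [127.4 179. ] 0.83 [351.6 261.3  67.8] [350.1 260.8  65. ]
key_grip [461.2  72.9] 0.75 [603.4 332.8  71.4] [607.3 333.8  65. ]
stand [327.2   1.2] 0.87 [509.3 392.   37.2] [515.1 405.8   0. ]
```

View pics/w1.png

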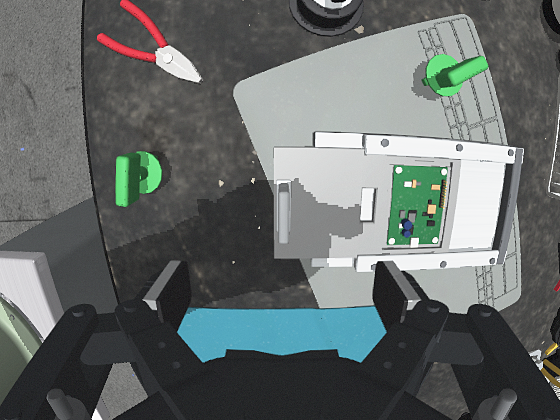

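arm_command:
  rows:
    - [0, 0, 0.9, 0, 0, 0, 1]
    - [0, 0, 0.9, 0, 0, 0, 1]
    - [0, 0, 0.9, 0, 0, 0, 0.6]
    - [0, 0, 0.9, 0, 0, 0, 0.4]
    - [0, 0, 0.8, 0, 0, 0, 0.3]
    - [0, 0, 0, 0, 0, 0, 0]
    - [0, 0, 0, 0, 0, 0, 0]
    - [0, 0, 0, 0, 0, 0, 0]
    - [0, 0, 0, 0, 0, 0, 0]

```text
clock: 5.7
position: [468.9, 227.3, 42.0]
orientation: [3.139, -0.001, 1.529]
wrist_force: [0.0, -1.5, 1.0]
finger_gap: 0.083
```

arm_command:
  rows:
    - [0, 0.5, 0, 0, 0, 0, 0]
    - [0, 0.5, 0, 0, 0, 0, 0]
    - [0, 0.5, 0, 0, 0, 0, 0]
    - [0, 0.5, 0, 0, 0, 0, 0]
    - [0, 0, 0, 0, 0, 0, 0]

```text
clock: 6.12
position: [521.1, 225.4, 42.0]
orientation: [3.137, -0.001, 1.528]
wrist_force: [1.0, -0.2, -2.0]
finger_gap: 0.078
```

arm_command:
  rows:
    - [0, 0.1, 0, 0, 0, 0, 0]
    - [0, 0.1, 0, 0, 0, 0, 0]
    - [0, 0, 0, 0, 0, 0, 0]

```text
clock: 6.37
position: [520.8, 225.3, 41.9]
orientation: [-3.139, -0.001, 1.53]
wrist_force: [-6.7, 0.0, 12.1]
finger_gap: 0.081
```

arm_command:
  rows:
    - [0, 0.2, 0, 0, 0, 0, 0]
    - [0, 0.2, 0, 0, 0, 0, 0]
    - [0, 0, 0, 0, 0, 0, 0]

```text
clock: 6.62
position: [527.8, 225.2, 41.9]
orientation: [-3.134, -0.001, 1.531]
wrist_force: [-15.2, 0.5, 20.0]
finger_gap: 0.079
```

```bash
python3 - <<'E'
from h import *
np.set_printoptions(precision=1,suppress=True)
plan([469.5,228,37],1.529)
K=calibration('wrist');im,d=snapshot('wrist');im2,d2=snapshot('top')
for t,z in [('tray_tab',50),('tray_slot',32),('bed_slot',24),('board_center',31)]:
    for r in models.landmark_of(t,'wrist')[:2]: print(t,np.array(r['centre']),round(r['confidence'],2),wpt(d,K,*r['centre'],z))
    for r in models.landmark_of(t,'top')[:2]: print('top',t,np.array(r['centre']),round(r['confidence'],2),onplane('top',*r['centre'],z))
a=cv2.resize(im,(560,420));b=cv2.resize(im2[125:265,310:390],(240,420),interpolation=cv2.INTER_CUBIC)
save('w2',np.hstack([a,b]))
E
```

```text
pos [527.8 225.2  41.9] rpy [-3.1 -0.   1.5] gap 0.079 F [-15.2   0.5  20. ] t 6.62
turn [-0.1 -0.   0. ] shift(goal axes) [ 0.  -2.3  0.2]
tray_tab [280.  275.4] 0.55 [526.3 223.9  50. ]
top tray_tab [350.4 213.6] 0.82 [529.1 222.   50. ]
tray_slot [412.  260.5] 0.96 [598.  218.8  32. ]
top tray_slot [349.9 181.4] 0.6 [598.7 219.6  32. ]
bed_slot [405.2 252.8] 0.8 [596.7 220.1  24. ]
board_center [481.5 253. ] 0.78 [645.3 218.9  31. ]
top board_center [350.4 162.2] 0.84 [639.5 217.8  31. ]
```

View pics/w2.png

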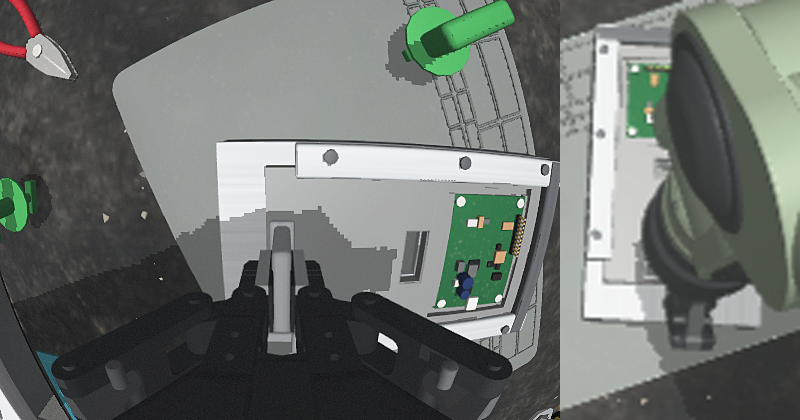

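arm_command:
  rows:
    - [0, 0.1, 0, 0, 0, 0, 0]
    - [0, 0.1, 0, 0, 0, 0, 0]
    - [0, 0, 0, 0, 0, 0, 0]

```text
clock: 7.37
position: [527.7, 225.1, 41.9]
orientation: [-3.125, -0.001, 1.532]
wrist_force: [-28.1, 1.2, 32.8]
finger_gap: 0.079
```

arm_command:
  rows:
    - [0, 0.1, 0, 0, 0, 0, 0]
    - [0, 0.1, 0, 0, 0, 0, 0]
    - [0, 0, 0, 0, 0, 0, 0]

```text
clock: 7.62
position: [527.7, 225.1, 41.9]
orientation: [-3.117, -0.001, 1.533]
wrist_force: [-41.1, 1.2, 43.9]
finger_gap: 0.08
```

arm_command:
  rows:
    - [0, -0.2, 0, 0, 0, 0, 0]
    - [0, -0.1, 0, 0, 0, 0, 0]
    - [0, 0, 0, 0, 0, 0, 0]

```text
clock: 7.87
position: [527.8, 225.2, 41.9]
orientation: [-3.131, -0.001, 1.532]
wrist_force: [-20.7, 0.2, 24.3]
finger_gap: 0.084
```

arm_command:
  rows:
    - [0, -0.1, 0, 0, 0, 0, 0]
    - [0, -0.05, 0, 0, 0, 0, 0]
    - [0, 0, 0, 0, 0, 0, 0.5]
    - [0, 0, 0, 0, 0, 0, 1]
    - [0, 0, 0, 0, 0, 0, 1]
    - [0, 0, 0, 0, 0, 0, 1]
    - [0, 0, -0.5, 0, 0, 0, 1]
    - [0, 0, -1, 0, 0, 0, 1]
    - [0, 0, -1, 0, 0, 0, 1]
    - [0, 0, -1, 0, 0, 0, 1]
    - [0, 0, -1, 0, 0, 0, 1]
    - [0, 0, 0, 0, 0, 0, 1]

```text
clock: 8.87
position: [534.9, 225.3, 157.8]
orientation: [3.134, -0.002, 1.529]
wrist_force: [1.0, 0.2, 0.0]
finger_gap: 0.999
```

```bash
python3 - <<'E'
from h import *
np.set_printoptions(precision=1,suppress=True)
plan([514.5,406,150],1.59)
K=calibration('wrist');im,d=snapshot('wrist')
for t,z in [('tray_tab',50),('tray_slot',32),('bed_slot',24),('board_center',31),('key_grip',65)]:
    for r in models.landmark_of(t,'wrist')[:2]: print(t,np.array(r['centre']),round(r['confidence'],2),wpt(d,K,*r['centre'],z))
# white/dark contours of the slot
c=models.landmark_of('tray_slot','wrist')[0]['centre'];c=np.round(c).astype(int)
im=im[max(c[1]-30,0):c[1]+30,c[0]-40:c[0]+40]; print(c)
save('w3',cv2.resize(im,(800,600),interpolation=cv2.INTER_CUBIC))
E
```

```text
pos [534.9 225.3 157.8] rpy [ 3.1 -0.   1.5] gap 0.999 F [1.  0.2 0. ] t 8.87
turn [ 0.1 -0.  -0.5] shift(goal axes) [ 7.2 -0.7  0.3]
tray_tab [272.4 209.7] 0.9 [527.5 222.7  50. ]
tray_tab [405.9 201.7] 0.37 [639.7 224.6  50. ]
tray_slot [355.2 201.5] 0.75 [599.2 221.7  32. ]
tray_slot [351.2 195.9] 0.73 [595.6 226.9  32. ]
bed_slot [351.2 201.6] 0.92 [597.4 219.6  24. ]
board_center [403.3 201.4] 0.8 [645.  219.7  31. ]
key_grip [ 64.2 180.9] 0.98 [348.8 261.   65. ]
key_grip [378.2  63.9] 0.87 [610.6 334.8  65. ]
[355 202]
```

View pics/w3.png

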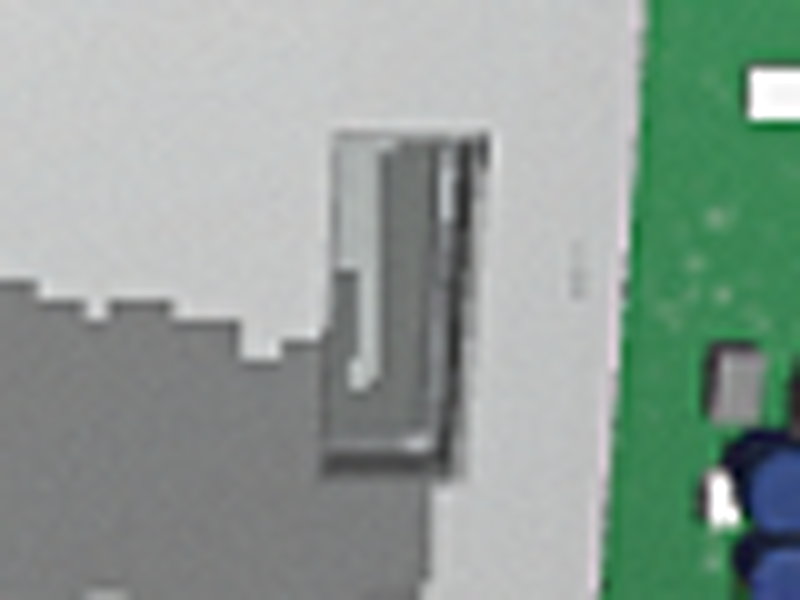

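arm_command:
  rows:
    - [0.9, -0.1, 0, 0.02, 0, -0.06, 1]
    - [0.9, -0.1, 0, 0.02, 0, -0.06, 1]
    - [0.9, -0.1, 0, 0.02, 0, -0.06, 1]
    - [0.9, -0.1, 0, 0, 0, -0.06, 1]
    - [0.9, -0.1, 0, 0, 0, -0.06, 1]
    - [0.9, -0.1, 0.1, 0, 0, -0.06, 1]
    - [0.9, -0.1, 0.1, 0, 0, -0.06, 1]
    - [0.9, 0, 0.1, 0, 0, -0.06, 1]
    - [0, 0, 0, 0, 0, 0, 1]
    - [0, 0, 0, 0, 0, 0, 1]

```text
clock: 10.05
position: [516.0, 405.4, 143.9]
orientation: [-3.133, 0.001, 1.589]
wrist_force: [1.0, -0.3, -0.0]
finger_gap: 1.001
```

```bash
python3 - <<'E'
from h import *
np.set_printoptions(precision=1,suppress=True)
plan([514.5,406,46],1.59)
K=calibration('wrist');im,d=snapshot('wrist')
for t,z in [('stand',0),('stand',34),('key_grip',65),('key_grip',78),('tray_slot',32)]:
    for r in models.landmark_of(t,'wrist')[:2]: print(t,np.array(r['centre']),round(r['confidence'],2),wpt(d,K,*r['centre'],z))
# cloud of wing
v,u=np.mgrid[:420,:560];a=np.stack([u-K['cx'],v-K['cy']],-1);n=np.hypot(a[...,0],a[...,1])+1e-9;th=n/K['fx']
ray=np.dstack([a/n[...,None]*np.sin(th)[...,None],np.cos(th)]);P=(ray*(d/ray[...,2])[...,None])@K['extrinsics'][:3,:3].T+K['extrinsics'][:3,3]
near=(np.hypot(P[...,0]-514,P[...,1]-406)<40)&(d>0)
for lo,hi in [(74,84),(30,41)]:
    m=near&(P[...,2]>lo)&(P[...,2]<hi); p=P[m]
    if m.sum()>5: print(m.sum(),cv2.minAreaRect(p[:,:2].astype(np.float32)),p.mean(0))
save('w4',im)
E
```

```text
pos [516.  405.4 143.9] rpy [-3.1  0.   1.6] gap 1.001 F [ 1.  -0.3 -0. ] t 10.05
turn [-0.1  0.  -0. ] shift(goal axes) [ 0.  -0.1  3.9]
stand [280.6 195. ] 0.67 [513.1 405.5   0. ]
stand [280.6 195. ] 0.67 [513.4 413.7  34. ]
key_grip [197.3  86.6] 0.96 [455.3 497.2  65. ]
key_grip [279.8 217.9] 0.77 [513.3 404.4  65. ]
key_grip [197.3  86.6] 0.96 [458.8 495.9  78. ]
key_grip [279.8 217.9] 0.77 [513.4 408.6  78. ]
tray_slot [358.5 371. ] 0.82 [600.6 220.9  32. ]
952 ((513.4558715820312, 404.9130554199219), (11.99388599395752, 39.447242736816406), 3.3224897384643555) [513.5 405.9  77.7]
2472 ((513.3685302734375, 405.9679260253906), (52.91487503051758, 51.09976577758789), 1.4579166173934937) [513.8 408.4  35.3]
```

View pics/w4.png

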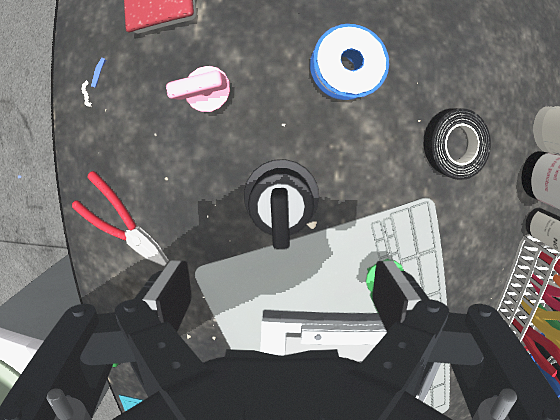

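arm_command:
  rows:
    - [0, -0.1, 0.8, -0.07, 0, 0, 1]
    - [0, 0, 0.8, 0, 0, 0, 1]
    - [0, 0, 0.8, 0, 0, 0, 0.8]
    - [0, 0, 0.8, 0, 0, 0, 0.6]
    - [0, 0, 0.7, 0, 0, 0, 0.5]
    - [0, 0, 0, 0, 0, 0, 0.4]

```text
clock: 10.85
position: [512.1, 402.6, 44.3]
orientation: [-3.137, 0.003, 1.586]
wrist_force: [-0.5, -1.0, -0.5]
finger_gap: 0.453
```

arm_command:
  rows:
    - [0.1, 0.05, -0.05, -0.04, 0, 0, 0.4]
    - [0, 0, 0, 0, 0, 0, 0]
    - [0, 0, 0, 0, 0, 0, 0]
    - [0, 0, 0, 0, 0, 0, 0]
    - [0, 0, 0, 0, 0, 0, 0]
    - [0, 0, 0, 0, 0, 0, 0]

```text
clock: 11.35
position: [516.9, 408.1, 51.2]
orientation: [3.133, -0.002, 1.587]
wrist_force: [-1.1, 0.4, 7.0]
finger_gap: 0.126
```

arm_command:
  rows:
    - [0, 0, 0, 0, 0, 0, 0]
    - [0, 0, 0, 0, 0, 0, 0]
    - [0, 0, 0, 0, 0, 0, 0]

```text
clock: 11.6
position: [516.9, 408.1, 51.3]
orientation: [3.132, -0.002, 1.587]
wrist_force: [-1.3, -0.0, 6.9]
finger_gap: 0.128
```

```bash
python3 - <<'E'
from h import *
np.set_printoptions(precision=1,suppress=True)
for i in range(4):
    K=calibration('wrist');im,d=snapshot('wrist');plan([513.5,405,46],1.587)
for t,z in [('key_grip',65),('stand',34)]:
    for r in models.landmark_of(t,'wrist')[:3]: print(t,np.array(r['centre']),round(r['confidence'],2),wpt(d,K,*r['centre'],z))
save('w5',im)
E
```

```text
pos [516.9 408.1  51.2] rpy [ 3.1 -0.   1.6] gap 0.133 F [-0.4  0.6  6.4] t 11.65
turn [ 0.1 -0.  -0. ] shift(goal axes) [-0.1 -0.1  0.2]
pos [516.9 408.1  51.2] rpy [ 3.1 -0.   1.6] gap 0.131 F [-0.4 -1.2  6.7] t 11.7
turn [ 0.1 -0.  -0. ] shift(goal axes) [-0.1 -0.1  0.2]
pos [516.9 408.1  51.2] rpy [ 3.1 -0.   1.6] gap 0.128 F [0.5 0.1 7. ] t 11.75
turn [ 0.1 -0.  -0. ] shift(goal axes) [-0.1 -0.1  0.2]
pos [516.9 408.1  51.2] rpy [ 3.1 -0.   1.6] gap 0.125 F [-0.3 -0.1  6.1] t 11.8
turn [ 0.1 -0.  -0. ] shift(goal axes) [-0.1 -0.1  0.2]
key_grip [140.1  78.1] 0.97 [456.1 496.2  65. ]
key_grip [282.5 284.8] 0.73 [516.4 405.   65. ]
key_grip [ 72.6 412.1] 0.49 [359.3 278.5  65. ]
stand [278.7 235.1] 0.89 [514.5 417.5  34. ]
stand [ 70.5 267.1] 0.41 [381.2 391.4  34. ]
```

View pics/w5.png

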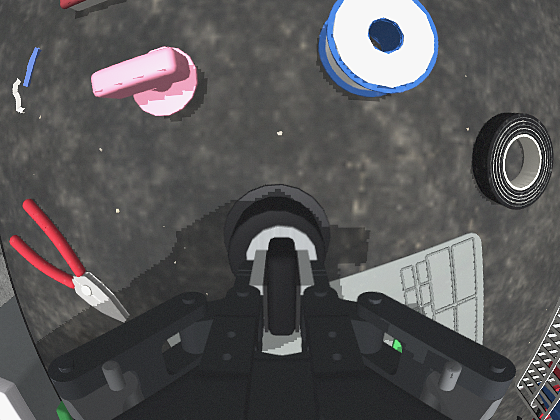

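arm_command:
  rows:
    - [0, 0, 0, 0, 0, 0, 0.35]
    - [0, 0, 0, 0, 0, 0, 0.35]
    - [0, 0, 0, 0, 0, 0, 0.35]
    - [0, 0, 0, 0, 0, 0, 0.35]

```text
clock: 12.23
position: [515.3, 407.1, 49.0]
orientation: [3.136, -0.0, 1.587]
wrist_force: [0.1, 0.9, 0.2]
finger_gap: 0.352
```

```bash
cat >> h.py <<'E'
def wcloud(K,d):
    v,u=np.mgrid[:420,:560];a=np.stack([u-K['cx'],v-K['cy']],-1);n=np.hypot(a[...,0],a[...,1])+1e-9;th=n/K['fx']
    ray=np.dstack([a/n[...,None]*np.sin(th)[...,None],np.cos(th)])
    return (ray*(d/ray[...,2])[...,None])@K['extrinsics'][:3,:3].T+K['extrinsics'][:3,3]
E
python3 - <<'E'
from h import *
np.set_printoptions(precision=1,suppress=True)
K=calibration('wrist');im,d=snapshot('wrist');plan([513.5,405,46],1.587)
P=wcloud(K,d);reg=models.regions_of('key_grip','wrist')
for r in reg: print(r['centre'],r['confidence'])
m=(abs(P[...,0]-515)<9)&(abs(P[...,1]-406)<26)&(P[...,2]>70)&(P[...,2]<84)&(im.max(-1)<80);p=P[m]
print(m.sum(),p.mean(0),np.percentile(p,[1,50,99],0),cv2.minAreaRect(p[:,:2].astype(np.float32)))
E
```

```text
pos [515.3 407.2  48.9] rpy [ 3.1 -0.   1.6] gap 0.35 F [-0.4  0.9 -0.4] t 12.28
turn [ 0.1 -0.  -0. ] shift(goal axes) [-0.1 -0.1  0.1]
[283.0, 267.4] 0.7
[155.3, 81.6] 0.69
[416.1, 344.5] 0.49
[66.4, 273.3] 0.42
2411 [515.8 408.3  77.4] [[510.  386.6  71.1]
 [515.8 409.1  77.7]
 [521.7 424.8  79.4]] ((515.9016723632812, 404.977294921875), (11.9219970703125, 40.646636962890625), 1.3047174215316772)
```

arm_command:
  rows:
    - [-0.09, 0.02, 0.1, 0.04, 0, 0, 0.35]
    - [0, 0, 0, 0, 0, 0, 0.35]
    - [0, 0, 0, 0, 0, 0, 0]
    - [0, 0, 0, 0, 0, 0, 0]
    - [0, 0, 0, 0, 0, 0, 0]
    - [0, 0, 0, 0, 0, 0, 0]
    - [0, 0, 0, 0, 0, 0, 0]

```text
clock: 12.92
position: [516.0, 405.0, 46.5]
orientation: [3.141, -0.0, 1.587]
wrist_force: [0.3, -0.2, -0.4]
finger_gap: 0.13
```

arm_command:
  rows:
    - [0, 0, -0.3, 0, 0, 0, 0]
    - [0, 0, -0.6, 0, 0, 0, 0]
    - [0, 0, -0.7, 0, 0, 0, 0]
    - [0, 0, -0.8, 0, 0, 0, 0]
    - [0, 0, -0.8, 0, 0, 0, 0]
    - [0, 0, -0.5, 0, 0, 0, 0]
    - [0, 0, 0, 0, 0, 0, 0]
    - [0, 0, 0, 0, 0, 0, 0]

```text
clock: 13.58
position: [516.5, 405.4, 140.2]
orientation: [3.139, -0.001, 1.587]
wrist_force: [-0.1, 0.1, -0.3]
finger_gap: 0.127
```

```bash
python3 - <<'E'
from h import *
plan([599.5,221,137],1.529)
E
```

```text
pos [516.5 405.4 140.2] rpy [ 3.1386e+00 -1.4000e-03  1.5869e+00] gap 0.127 F [-0.1  0.1 -0.3] t 13.58
turn [ 0.02 -0.01  0.48] shift(goal axes) [-7.229  3.624  0.129]
```

arm_command:
  rows:
    - [0, 0, 0, 0, 0, 0.48, 0]
    - [-0.8, 0.4, 0, 0, 0, 0, 0]
    - [-0.8, 0.4, 0, 0, 0, 0, 0]
    - [-0.8, 0.4, 0, 0, 0, 0, 0]
    - [-0.8, 0.4, 0, 0, 0, 0, 0]
    - [-0.8, 0.4, 0, 0, 0, 0, 0]
    - [-0.8, 0.4, 0, 0, 0, 0, 0]
    - [-0.8, 0.4, 0, 0, 0, 0, 0]
    - [-0.8, 0.4, 0, 0, 0, 0, 0]
    - [-0.8, 0.4, 0, 0, 0, 0, 0]
    - [0, 0, 0, 0, 0, 0, 0]
    - [0, 0, 0, 0, 0, 0, 0]

```text
clock: 14.58
position: [598.0, 220.2, 137.7]
orientation: [-3.14, -0.0, 1.527]
wrist_force: [0.2, 0.9, -0.1]
finger_gap: 0.129
```

```bash
python3 - <<'E'
from h import *
np.set_printoptions(precision=1,suppress=True)
plan([599.5,221,100],1.529)
K=calibration('wrist');im,d=snapshot('wrist');snapshot('top');snapshot('side')
for cam in ['wrist','top']:
  for t,z in [('tray_slot',32),('bed_slot',24),('board_center',31),('tray_tab',50)]:
    for r in models.landmark_of(t,cam)[:1]: print(cam,t,np.array(r['centre']),round(r['confidence'],2),wpt(d,K,*r['centre'],z) if cam=='wrist' else onplane(cam,*r['centre'],z))
for r in models.landmark_of('key_grip','wrist')[:2]: print('grip',r['centre'],wpt(d,K,*r['centre'],bot.get_state()['position'][2]+19))
for r in models.landmark_of('key_bar','wrist')[:2]: print('bar',r['centre'],wpt(d,K,*r['centre'],bot.get_state()['position'][2]+19-52.5))
save('w6',im)
E
```

```text
pos [598.  220.2 137.7] rpy [-3.1 -0.   1.5] gap 0.129 F [ 0.2  0.9 -0.1] t 14.58
turn [-0. -0. -0.] shift(goal axes) [0.  0.1 1.5]
wrist tray_slot [282.1 206.8] 0.91 [597.6 220.1  32. ]
wrist bed_slot [281.2 205.2] 0.94 [596.8 219.2  24. ]
wrist board_center [339.  204.5] 0.66 [643.3 219.7  31. ]
top tray_slot [349.4 182.4] 0.87 [596.6 220.6  32. ]
top board_center [352.2 161.1] 0.66 [641.8 214.1  31. ]
top tray_tab [347.3 214.6] 0.72 [527.1 228.2  50. ]
grip [9.5, 183.5] [462.1 274.2 158.3]
grip [284.4, 285.2] [598.4 220.7 158.3]
bar [298.2, 60.6] [610.4 320.6 105.8]
bar [283.0, 240.0] [598.  220.9 105.8]
```

View pics/w6.png

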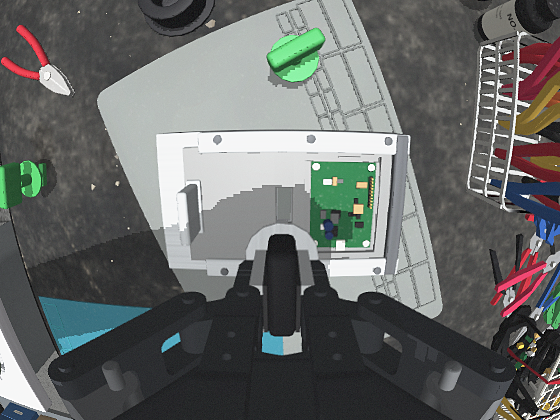

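```bash
python3 - <<'E'
from h import *
np.set_printoptions(precision=1,suppress=True)
K=calibration('wrist');im,d=snapshot('wrist')
c=im[165:235,250:320]; g=cv2.cvtColor(c,cv2.COLOR_RGB2GRAY)
g=cv2.createCLAHE(3,(2,2)).apply(g)
save('w7',cv2.cvtColor(cv2.resize(g,(600,600),interpolation=cv2.INTER_CUBIC),cv2.COLOR_GRAY2RGB))
for u,v in [(275,188),(294,188),(275,224),(294,224)]: print(u,v,wpt(d,K,u,v,32))
E
```

```text
275 188 [593.3 236.7  32. ]
294 188 [608.3 236.1  32. ]
275 224 [591.9 206.9  32. ]
294 224 [607.3 206.2  32. ]
```

View pics/w7.png

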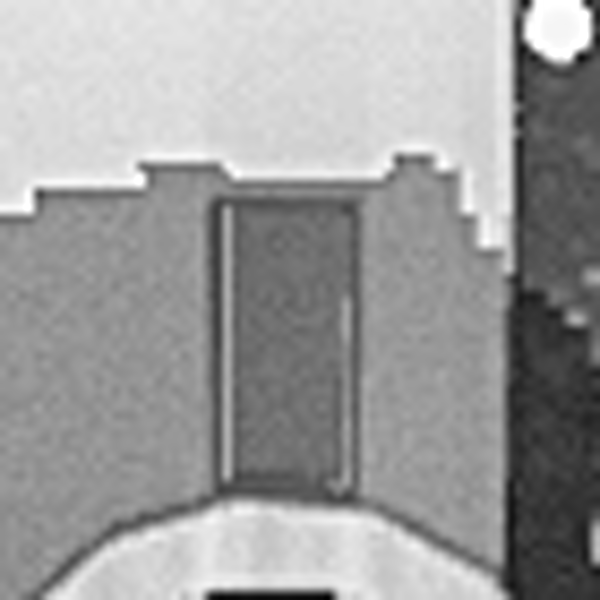

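arm_command:
  rows:
    - [0.02, 0.04, 0.5, 0, 0, 0, 0]
    - [0, 0, 0.8, 0, 0, 0, 0]
    - [0, 0, 0.7, 0, 0, 0, 0]
    - [0, 0, 0.4, 0, 0, 0, 0]
    - [0, 0, 0, 0, 0, 0, 0]
    - [0, 0, 0, 0, 0, 0, 0]
    - [0, 0, 0, 0, 0, 0, 0]

```text
clock: 15.87
position: [600.2, 222.0, 79.8]
orientation: [3.139, -0.001, 1.529]
wrist_force: [0.3, 0.2, -0.7]
finger_gap: 0.131
```

arm_command:
  rows:
    - [-0.035, -0.04, 0.1, 0.02, 0, 0, 0]
    - [0, 0, 0.1, 0, 0, 0, 0]
    - [0, 0, 0, 0, 0, 0, 0]
    - [0, 0, 0, 0, 0, 0, 0]

```text
clock: 16.2
position: [598.6, 221.1, 74.4]
orientation: [-3.141, -0.001, 1.529]
wrist_force: [-0.0, 0.1, -1.7]
finger_gap: 0.132
```

arm_command:
  rows:
    - [0, 0.015, 0.12, 0, 0, 0, 0]
    - [0, 0, 0.12, 0, 0, 0, 0]
    - [0, 0, 0.12, 0, 0, 0, 0]
    - [0, 0, 0, 0, 0, 0, 0]
    - [0, 0, 0, 0, 0, 0, 0]

```text
clock: 16.62
position: [598.5, 221.0, 64.8]
orientation: [-3.14, -0.0, 1.529]
wrist_force: [-0.5, -0.0, -1.1]
finger_gap: 0.129
```

No contact force, and the bar's bottom is at about z 28, so it is already inside the tray slot. Next is the bed slot.

arm_command:
  rows:
    - [0, 0.01, 0.12, 0, 0, 0, 0]
    - [0, 0, 0.12, 0, 0, 0, 0]
    - [0, 0, 0.12, 0, 0, 0, 0]
    - [0, 0, 0, 0, 0, 0, 0]
    - [0, 0, 0, 0, 0, 0, 0]

```text
clock: 17.03
position: [598.8, 221.0, 55.8]
orientation: [-3.14, -0.0, 1.529]
wrist_force: [-0.3, -0.8, -1.4]
finger_gap: 0.133
```

arm_command:
  rows:
    - [0, 0, 0.12, 0, 0, 0, 0]
    - [0, 0, 0.12, 0, 0, 0, 0]
    - [0, 0, 0.12, 0, 0, 0, 0]
    - [0, 0, 0.06, 0, 0, 0, 0]
    - [0, 0, 0, 0, 0, 0, 0]
    - [0, 0, 0, 0, 0, 0, 0]

```text
clock: 17.53
position: [599.0, 221.0, 45.5]
orientation: [-3.14, -0.0, 1.529]
wrist_force: [-0.3, 0.5, -0.8]
finger_gap: 0.135
```

arm_command:
  rows:
    - [0, 0, 0.02, 0, 0, -0.935, 0]
    - [0, 0, 0, 0, 0, -0.935, 0]
    - [0, 0, 0, 0, 0, -0.935, 0]
    - [0, 0, 0, 0, 0, -0.935, 0]
    - [0, 0, 0, 0, 0, -0.935, 0]
    - [0, 0, 0, 0, 0, -0.935, 0]
    - [0, 0, 0, 0, 0, -0.935, 0]
    - [0, 0, 0, 0, 0, -0.935, 0]
    - [0, 0, 0, 0, 0, -0.935, 0]
    - [0, 0, 0, 0, 0, -0.935, 0]
    - [0, 0, 0, 0, 0, -0.935, 0]
    - [0, 0, 0, 0, 0, -0.935, 0]
    - [0, 0, 0, 0, 0, -0.935, 0]
    - [0, 0, 0, 0, 0, -0.935, 0]
    - [0, 0, 0, 0, 0, 0, 0]
    - [0, 0, 0, 0, 0, 0, 0]

```text
clock: 18.87
position: [599.2, 221.1, 45.4]
orientation: [3.141, -0.001, 3.097]
wrist_force: [-0.8, 0.0, -0.3]
finger_gap: 0.132
```

arm_command:
  rows:
    - [0, 0, 0.05, 0, 0, 0, 0]
    - [0, 0, 0, 0, 0, 0, 0]
    - [0, 0, 0, 0, 0, 0, 0]

```text
clock: 19.12
position: [599.4, 221.1, 44.5]
orientation: [3.141, -0.0, 3.099]
wrist_force: [-1.4, 0.0, 3.6]
finger_gap: 0.135
```

Light contact at 3.6 N upward, so the collar is seated. Releasing and rising.

arm_command:
  rows:
    - [0, 0, 0, 0, 0, 0, 0.2]
    - [0, 0, 0, 0, 0, 0, 0.3]
    - [0, 0, 0, 0, 0, 0, 0.5]
    - [0, 0, 0, 0, 0, 0, 0.5]
    - [0, 0, 0, 0, 0, 0, 0.5]
    - [0, 0, -0.4, 0, 0, 0, 0.5]
    - [0, 0, -0.8, 0, 0, 0, 0.5]
    - [0, 0, -1, 0, 0, 0, 0.5]
    - [0, 0, -1, 0, 0, 0, 0.5]
    - [0, 0, -1, 0, 0, 0, 0.5]
    - [0, 0, 0, 0, 0, 0, 0.5]
    - [0, 0, 0, 0, 0, 0, 0.5]

```text
clock: 20.12
position: [600.7, 221.4, 151.6]
orientation: [3.14, 0.003, 3.1]
wrist_force: [0.1, 0.2, -1.0]
finger_gap: 0.497
```

```bash
python3 - <<'E'
from h import *
np.set_printoptions(precision=1,suppress=True)
plan([599.5,221,100],3.1)
K=calibration('wrist');im,d=snapshot('wrist');top,_=snapshot('top')
for t,z in [('key_grip',63),('tray_slot',32),('board_center',31),('tray_tab',50)]:
    for r in models.landmark_of(t,'wrist')[:2]: print(t,np.array(r['centre']),round(r['confidence'],2),wpt(d,K,*r['centre'],z))
for t in ['cutters','tape','spool']:
    for r in models.landmark_of(t,'top')[:1]: print(t,r['centre'])
P=wcloud(K,d);near=(np.hypot(P[...,0]-599,P[...,1]-221)<30)&(P[...,2]>66)&(P[...,2]<85)&(im.max(-1)<110);p=P[near]
print(near.sum(),np.percentile(p[:,2],[5,50,95]),cv2.minAreaRect(p[:,:2].astype(np.float32)))
save('w8',im)
E
```

```text
pos [600.7 221.4 151.6] rpy [3.1 0.  3.1] gap 0.497 F [ 0.1  0.2 -1. ] t 20.12
turn [ 0.  0. -0.] shift(goal axes) [ 0.  -0.   2.1]
key_grip [282.5 212.4] 0.79 [599.  221.5  63. ]
key_grip [420.  221.9] 0.76 [611.9 331.2  63. ]
tray_slot [464.  102.6] 0.46 [514.4 386.1  32. ]
board_center [280.9 250.7] 0.68 [643.9 218.4  31. ]
tray_tab [282.9 114.4] 0.91 [527.3 224.9  50. ]
cutters [274.6, 300.1]
tape [235.0, 142.8]
spool [203.7, 195.9]
925 [72.9 75.9 77.1] ((597.343994140625, 220.42088317871094), (11.669096946716309, 39.411094665527344), 87.6570053100586)
```

View pics/w8.png

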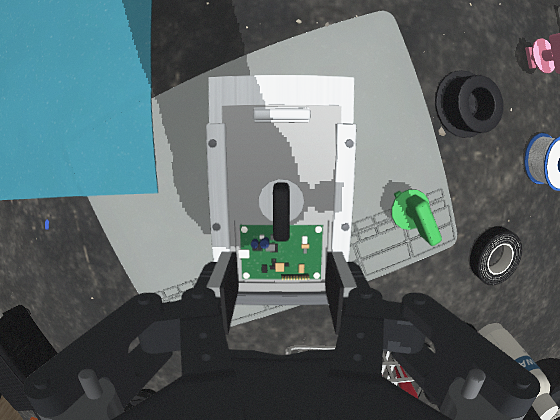

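```bash
python3 -c "
from cell import ticket; print(ticket.job_done())"
```

```text
the job is handed in; nothing more can be done
None
```

The job is handed in at about 20 s of the 56 s allowed; no verdict is reported. I pinched the tray's tab and pushed the tray until it stopped against the end stop. Then I took the black key from its stand, lowered it through both slots, turned it a quarter turn and let go.

**Last checks (wrist camera)**
- **Key:** the grip is at about (599, 221) mm, against my slot estimate of about (599, 221). The top of the wing is at about z 76, which matches the collar sitting on the tray. The wing lies along the fixture's x to within about a degree.
- **Tray and board:** the tab is at x 527, the same as when I felt the stop, so the tray is still home. The board lies in its pocket.
- **Bystanders:** the cutters, tape roll and spool are within about 3 pixels of where they started in the top view, roughly 6 mm, which is about the detector's own scatter.
- **Robot:** it is clear of everything, about 100 mm above the key.

**What disagreed or went less well**
- **Slot position:** my estimates of the slot differed by 1–2 mm between views, but the key went in without contact force.
- **First grip:** the key was held about 3 mm off centre along the wing, so I let go and gripped it again in its stand.
- **Wing centre in depth:** a last fit put it at (597.3, 220.4), about 2 mm from the camera's landmark and within the 8 mm allowed.
- **Push against the stop:** the wrist force reached 41 N sideways and 44 N upward through the fingers. The 120 N wrist limit was not near, and I saw no contact by the gripper's body.

I viewed 9 pictures.

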